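Close up the bearing wear tester and start it

TASK

Get the green bearing tester ready and start it: with the fingertips, push the open sample drawer fully shut and push the raised yellow guard over and down until it lies fully closed on the test cup (in either order), then press the green start button all the way in and let go. Nothing is to be picked up: the test bearing rides along in its drawer. Do not press the red stop button, and leave everything else where it stands.

Things in the scene. Friction and masses are not known exactly. Their poses are not given: they have to be found in the camera images.
- tester: green bench tester, fixed to the table: a plinth 220 (x) x 500 (y) x 70 mm high. Origin: centre of its underside; its x axis points from its front (robot side, drawer) to its back, y to its left, z up. In this frame, on the plinth: open dark steel test cup x -20..80, y -150..-50, rim at z = 120 mm; grey control pod with the buttons, x -98..-38, y 30..200, top at z = 95 mm
- drawer (a joint): sample drawer under the plinth's top: how far it stands out of the plinth's front, m. 0 = fully shut, starts 0.05 to 0.075; opens along the tester's -x. It stays where it is left; about 2 N of friction plus a little damping to push it. No handle
- drawer_front (a point): centre of the outer face of the drawer's flat aluminium front: 150 mm wide (tester y), 10 to 60 mm above the table, 10 mm thick; the black finger pull is only a mark. Axes as the tester's. Shut, it is at x = -120, y = -50 mm of the tester. Behind it a tray 128 deep, 118 mm wide, inner floor 18 mm above the table, walls up to 38 mm
- guard (a joint): hinged flat guard (yellow frame with an amber window): its angle, rad. 0 = closed, lying flat on the test cup; 1.57 = straight up; starts between 1.3 and 1.75. Stiff hinge: it stays at any angle and needs 1 to 3 N at its free edge; 0.12 kg
- guard_hinge (a point): middle of the guard's hinge line, on the cup's right (-y) rim, 122 mm above the table, along the tester's x. The guard is a plate 100 mm wide along x, 106 mm from hinge to free edge, 8 mm thick, this point in its underside; closed it extends to the tester's +y, top 130 mm above the table. To the right of the hinge is only the plinth's top, 70 mm high
- guard_edge (a point): middle of the guard's free edge, on its outer face (the face that is on top when closed and looks right, to the tester's -y, when it stands up)
- tower_top (a point): centre of the top of the green tower with the gauge (fixed obstacle): 85 x 100 mm, up to 222 mm above the table. To its left stands the grey motor, 115 mm long (y) and 105 mm deep, up to 195 mm above the table
- start (a joint): green start button: how far it is pressed, m; 0 = out, 0.006 = all the way in (about 4 N); springs back
- start_top (a point): centre of the top of the green start button, 30 mm across, pressed straight down
- stop (a joint): red stop button: how far it is pressed, m; same size and spring
- stop_top (a point): centre of the top of the red stop button, 85 mm to the left (+y of the tester) of the green one
- test_bearing: loose steel bearing ring lying in the drawer, 36 mm outside, 16 mm bore, 11 mm high; origin: centre of its underside. It slides about in the drawer as that moves
- spare_ring: brass ring 40 mm across, 12 mm high, lying on the right front corner of the plinth; origin: centre of its underside
- roller_cup: clear cup of steel rollers, 80 mm across, 75 mm high, on the table before the tester; origin: centre of its underside
- tape_roll: brown ring of tape core, 90 mm across, 45 mm high, lying flat before the tester; origin: centre of its underside
- carton_a: black and yellow carton with an orange patch, 60 x 90 x 170 mm high, on the left; origin: centre of its underside
- carton_b: the same carton with a green patch, on the left; origin: centre of its underside
- oil_jug: yellow jug with a black cap, 70 x 130 x 203 mm high, on the left; origin: centre of its underside
- case_stack: stack of flat orange and white cases, 100 x 90 x 60 mm high, on the right; origin: centre of its underside

How it is judged:
By the outcome, as a careful person would: the job done as asked, in the order asked, and still so for the second after the job is handed in, with the robot touching nothing.
It also fails if it takes over 54 s, if anything falls off the work surface, if the arm or the gripper's body presses on something with over 40 N, if the wrist force passes 120 N, or if a joint passes its speed limit or range.

ROBOT

A 7-joint arm with a two-finger parallel gripper is mounted at the origin on the work surface. World frame = base frame: x ahead of the robot, y to its left, z up, the work surface at z = 0. Lengths are in m, angles in rad, forces in N, time in s.
With the tool pointing down it reaches from about 0.4 to 0.85 m from the base axis. Payload 4.5 kg.
Tool frame: the origin (TCP) lies at the very end of the fingers, on their centre line; the grasp point (between the pads) lies 19 mm behind it (r.grip_point_offset is the distance from the TCP to the grasp point, in m); z points along the fingers, y is the line along which they close (so a half turn about z gives the same grasp; the last joint's range is limited). The gripper opens to 88 mm and grips with 3 to 60 N. Pads are 18 mm wide; open, the fingers measure 123 mm over their backs; the gripper's body (75 mm by 187 mm) begins 45 mm behind the grasp point.
Start: joints at [-1.25, 0.689, -0.195, 1.565, 0.157, 0.902, -0.215], TCP at [0.177, 0.6, 0.239] pointing down, gripper open.
Joint ranges: [-3.01, 3.01], [-0.46, 2.08], [-1.47, 1.51], [0.13, 2.56], [-1, 4.14], [0.04, 2.09], [-2.66, 2.66]. Speed limits (rad/s): [2.57, 2.57, 3.14, 3.14, 3.14, 3.14, 3.14].

INTERFACE

Orientations are given as a unit quaternion [x, y, z, w].
In Python, from plant import r gives the robot as it stands.
- The arm moves only by the tool carry_out, never from a script. Its argument "rows" is a list of rows, each a list of 3 entries, a list of its own where there are three numbers: the shift along the tool's x, y, z in cm, then the turn, a rotation vector about the tool's x, y, z in degrees, then the closure, from 0 (fully open) to 1 (shut). A call has 1 to 12 rows; each row is the pose to reach, as a shift and turn from the pose commanded when the call began, along the tool's axes at that moment; what a row does not reach only later rows make up. A row lasts 1/10 s, in which the tool goes at most 50 mm and 8.59 degrees, less where a joint would pass 70% of its speed; a pose out of reach is approached as far as the arm can. A call with a gripper value outside its range is refused whole. The fingers move at their own pace and stop on an object; "newtons" is the grip in N (left out, the last holds). Time passes only in rows, so rows that repeat a pose let the fingers close. It gives the time, the measured TCP pose, the force, the opening and the grip force at its end, in the units of the state.
- r.get_state(): the state, without advancing time (a new reading comes with each control period).
- r.snapshot(name): name is "scene" or "top" or "wrist"; returns a dict with "image" (480x640x3 uint8, red, green, blue), "fx", "fy", "cx", "cy" (pixels), "pose" (4x4, takes a point from camera to world coordinates). Camera axes: x right, y up, looking along -z (the intrinsics and any distortion apply to the point x, -y, -z); pixel columns grow to the right and rows downward; lengths in m; the calibration is good to about 2 mm. A picture is of the moment at which its call begins. There is no depth.
- r.finish_job(): hands the job in; it is judged then, once.
The state is a dict: "clock": time; "q": joint angles; "qd": joint speeds; "joint_torque": joint torques, N m; "tool_pos": TCP position; "eef_rot": TCP orientation; "contact_force": force on the tool from outside, world axes, zero at the start; "moment": the same for the moment, N m; "opening": opening from 0.0 (shut) to 1.0 (fully open); "finger_force": force on a finger pad.
Only numpy, scipy, OpenCV 4.12 (cv2) and the standard library are available. Lean on these libraries where they do the work, as an engineer would, in place of code of your own. Each camera call takes 0.05 s, during which the arm holds its last target. There are 200 camera calls.

## Working session

There is one attempt and no reset: what is moved stays moved. The work goes in short steps, Python scripts to look and compute and a tool call to move; the robot and the scene stay as the last step left them, time stands still between calls to the robot, and variables do not carry over. Pictures are saved under pics/ and viewed, at most 10 in all, crops included, and the job is handed in when it is done.

Besides the shell and the picture viewer there is one more tool, called after ">>>" as a command line: name --argument value ..., lists and objects as JSON in quotes. carry_out: Moves the arm, as the interface text tells. Its arguments: {"type":"object","properties":{"rows":{"type":"array"},"newtons":{"type":"number"}},"required":["rows"]}

```bash
mkdir -p pics
python3 - <<'E'
from plant import r
import cv2,numpy as np,pickle
s=r.get_state();print({k:np.round(v,3).tolist() for k,v in s.items()})
for n in("scene","top"):
    d=r.snapshot(n);pickle.dump(d,open(f'{n}.pkl','wb'))
    cv2.imwrite(f'pics/{n}0.png',cv2.cvtColor(d['image'],cv2.COLOR_RGB2BGR))
    print(n,[k for k in d],d['fx'],d['fy'],d['cx'],d['cy'],np.round(d['pose'],3).tolist(),d.get('dist'))
E
```

```text
{'clock': 0.0, 'q': [-1.25, 0.69, -0.195, 1.566, 0.157, 0.902, -0.215], 'qd': [-0.001, -0.001, 0.0, 0.001, 0.0, -0.001, -0.002], 'joint_torque': [-0.0, -52.756, -1.267, -15.343, -0.053, 0.006, 0.0], 'tool_pos': [0.177, 0.599, 0.238], 'eef_rot': [0.143, 0.99, -0.001, -0.0], 'contact_force': [-0.01, 0.139, -1.178], 'moment': [-0.047, -0.002, 0.051], 'finger_force': 0.0, 'opening': 1.005}
scene ['image', 'fx', 'fy', 'cx', 'cy', 'pose'] 469.3588391472228 469.3588391472228 311.8794959014669 241.7859012359058 [[0.631, -0.619, 0.467, 1.02], [0.775, 0.518, -0.362, -0.39], [-0.017, 0.59, 0.807, 1.039], [0.0, 0.0, 0.0, 1.0]] None
top ['image', 'fx', 'fy', 'cx', 'cy', 'pose'] 612.3165905072149 612.3165905072149 312.4118017842815 240.20325959150608 [[0.027, 0.991, -0.134, 0.301], [-1.0, 0.025, -0.016, 0.0], [-0.012, 0.134, 0.991, 1.735], [0.0, 0.0, 0.0, 1.0]] None
```

View pics/scene0.png

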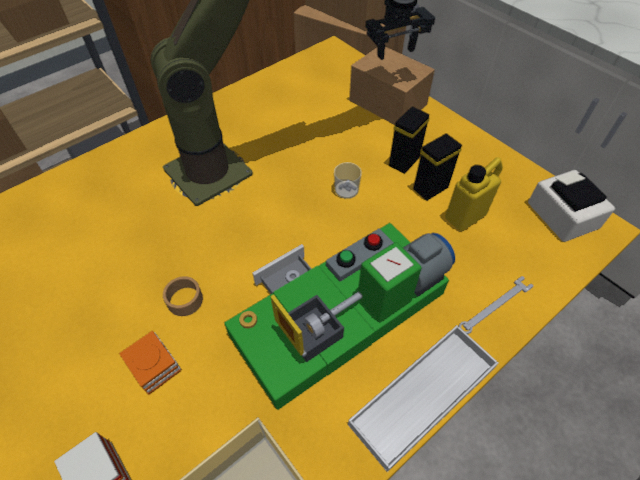

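View pics/top0.png

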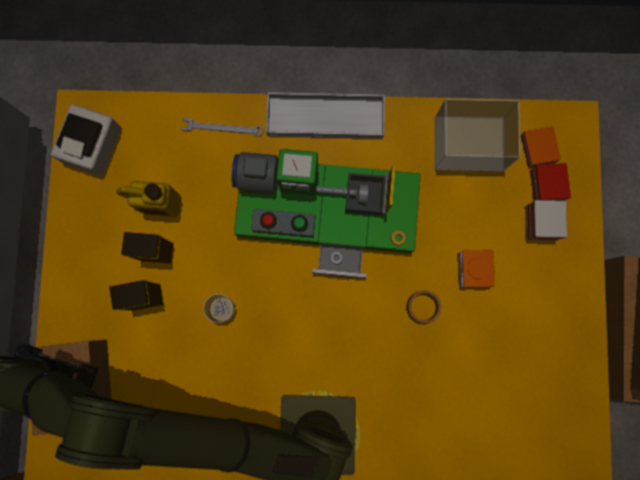

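The scene view shows the tester in the middle: the red button is at (373,241), the green at (346,258), the drawer front at about (280,270) and the guard at (287,325). In the top view the buttons are at (268,220) and (299,223), the drawer front at (340,274), the guard at (391,190), and the plinth spans (235..420,165..250).

```bash
cat > h.py <<'E'
import cv2,numpy as np,pickle
def ray(d,uv):
    v=np.array([(uv[0]-d['cx'])/d['fx'],-(uv[1]-d['cy'])/d['fy'],-1.]);P=d['pose']
    return P[:3,3],P[:3,:3]@v
def plane(d,uv,z):
    o,v=ray(d,uv);return o+v*(z-o[2])/v[2]
def tri(d1,a,d2,b):
    o1,v1=ray(d1,a);o2,v2=ray(d2,b)
    t=np.linalg.lstsq(np.c_[v1,-v2],o2-o1,rcond=None)[0]
    p,q=o1+v1*t[0],o2+v2*t[1];return (p+q)/2,np.linalg.norm(p-q)
def blobs(d,lo,hi,box,amin=15):
    h=cv2.cvtColor(d['image'],cv2.COLOR_RGB2HSV);m=cv2.inRange(h,np.array(lo),np.array(hi))
    k=np.zeros_like(m);x0,y0,x1,y1=box;k[y0:y1,x0:x1]=m[y0:y1,x0:x1]
    n,l,s,c=cv2.connectedComponentsWithStats(k)
    return [(s[i].tolist(),np.round(c[i],1).tolist(),l==i) for i in range(1,n) if s[i,4]>=amin]
E
python3 - <<'E'
from h import *
T=pickle.load(open('top.pkl','rb'));S=pickle.load(open('scene.pkl','rb'))
for d,n,b in((T,'top',(225,140,430,285)),(S,'scene',(220,215,460,405))):
    for c,lo,hi in(('green',(45,90,30),(85,255,255)),('red',(0,150,60),(6,255,255))):
        for s,ce,m in blobs(d,lo,hi,b):
            print(n,c,s,ce)
            if s[4]>2000:
                ct=max(cv2.findContours(m.astype('uint8'),0,2)[0],key=cv2.contourArea)
                print(cv2.approxPolyDP(cv2.convexHull(ct),4,True)[:,0].tolist(), cv2.minAreaRect(ct))
im=T['image'][150:290,225:430];a=cv2.resize(im,None,fx=3.8,fy=3.8,interpolation=cv2.INTER_CUBIC)
cv2.imwrite('pics/topc.png',a[:,:,::-1])
im=S['image'][210:410,220:460];a=cv2.resize(im,None,fx=3,fy=3,interpolation=cv2.INTER_CUBIC)
cv2.imwrite('pics/scenec.png',a[:,:,::-1])
E
```

```text
top green [235, 150, 185, 101, 8843] [334.6, 208.2]
[[239, 193], [281, 150], [418, 174], [413, 249], [237, 234]] ((328.0792236328125, 198.70791625976562), (180.00222778320312, 90.1503677368164), 5.710592269897461)
top green [293, 216, 13, 13, 129] [298.9, 222.2]
top green [396, 235, 5, 6, 24] [398.0, 237.3]
top red [262, 214, 12, 11, 102] [267.4, 219.1]
scene green [225, 223, 224, 182, 13307] [329.0, 320.7]
[[391, 224], [447, 278], [443, 292], [284, 404], [274, 404], [225, 322]] ((337.923095703125, 307.38458251953125), (100.95542907714844, 214.11427307128906), 56.30992889404297)
scene green [340, 250, 13, 13, 140] [346.0, 256.1]
scene green [244, 317, 8, 6, 35] [247.7, 319.1]
scene red [368, 234, 12, 11, 102] [373.6, 239.1]
```

View pics/topc.png

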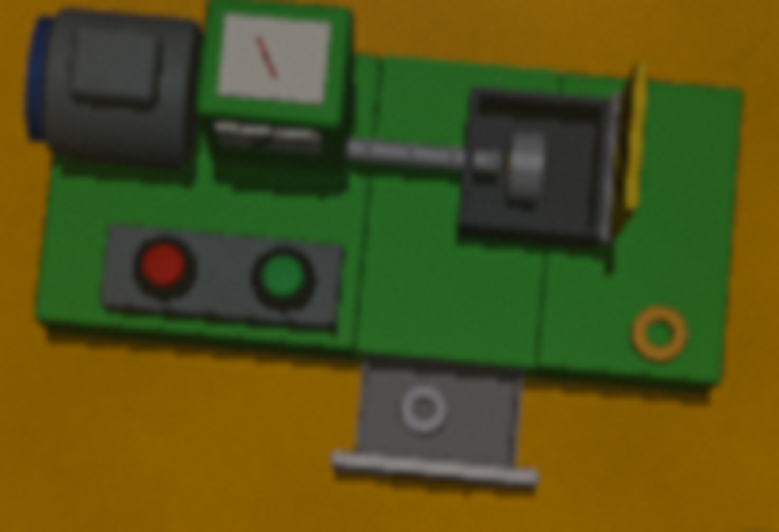

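View pics/scenec.png

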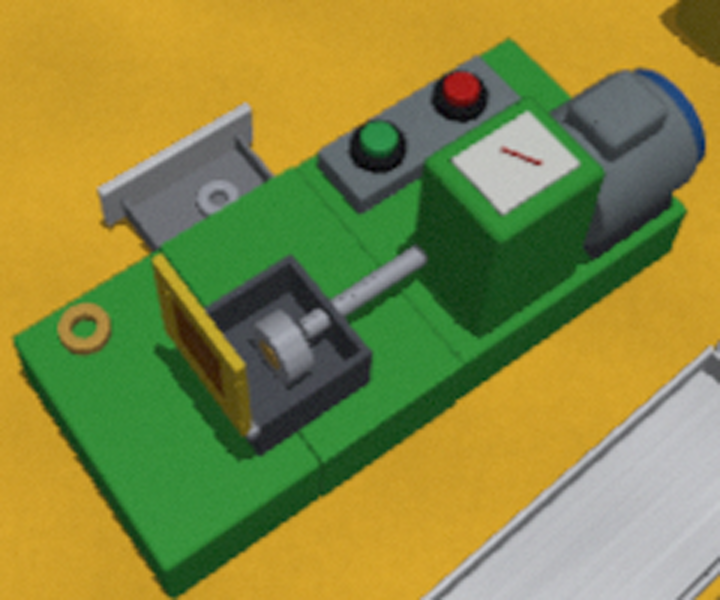

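The crops show these plinth-top corners (top view, full-image pixels): front-left (235,234), front-right (414.5,251), back-right (420,174). The guard stands nearly upright: its free edge runs (394,167)-(392,205) in top and (272,295)-(302,333) in scene. The drawer front runs (313,271)-(366,276) in top.

Run:
```python
from h import *
np.set_printoptions(precision=4,suppress=True)
T=pickle.load(open('top.pkl','rb'));S=pickle.load(open('scene.pkl','rb'))
st,e=tri(T,(298.9,222.2),S,(346,256.1));sp,e2=tri(T,(267.4,219.1),S,(373.6,239.1))
print('start',st,e,'stop',sp,e2,np.linalg.norm(st-sp))
fl,fr,br=[plane(T,p,.07) for p in((234.7,234.2),(414.5,251),(420,173.7))]
print('corn',fl,fr,br,np.linalg.norm(fl-fr),np.linalg.norm(fr-br))
sfr,sbr,sfl=[plane(S,p,.07) for p in((224.8,322.5),(276,399),(390,223.5))]
print('scene corn',sfl,sfr,sbr)
y=(fl-fr);y/=np.linalg.norm(y);print('yaw edge',np.degrees(np.arctan2(-y[0],y[1])))
y2=(sp-st);print('yaw btn',np.degrees(np.arctan2(-y2[0],y2[1])))
for n,a,b in(('gfront',(391.5,206),(271.7,295)),('gback',(394,167),(301.7,333.3))):print(n,*tri(T,a,S,b))
print('drawer top edge', plane(T,(313,270.5),.06),plane(T,(366,275.5),.06))
print('drawer scene',plane(S,(253.5,272.5),.06),plane(S,(302.5,246),.06))
for n,lo,hi,b in(('brass',(5,90,40),(25,255,255),0),):pass
# yellow guard contour in both
for d,b in((T,(380,155,402,220)),(S,(265,285,310,360))):
    im=cv2.cvtColor(d['image'],cv2.COLOR_RGB2HSV)
    for s,c,m in blobs(d,(20,150,110 if d is T else 120),(32,255,255),b,30): print(s,c)
print('roller',plane(T,(220,310),.0),'tape',plane(T,(424,307),.045),'brass',plane(T,(398,237.5),.082))
print('tower',plane(T,(298,168),.222))
```

```text
start [0.5683 0.0636 0.1101] 0.000871672287977893 stop [0.5744 0.1486 0.1113] 0.0008898891772353266 0.0852004009041503
corn [0.5373 0.2412 0.07  ] [ 0.5035 -0.2527  0.07  ] [ 0.7202 -0.2669  0.07  ] 0.49501883412017 0.21714731279412602
scene corn [0.5449 0.2403 0.07  ] [ 0.509  -0.2513  0.07  ] [ 0.7231 -0.2646  0.07  ]
yaw edge -3.914262247733944
yaw btn -4.100920285549292
gfront [ 0.5978 -0.1696  0.2233] 0.003820984631441704
gback [ 0.6994 -0.1748  0.2205] 0.005078560706243211
drawer top edge [0.4437 0.0232 0.06  ] [ 0.4338 -0.1221  0.06  ]
drawer scene [ 0.4341 -0.1205  0.06  ] [0.4486 0.0228 0.06  ]
[380, 155, 22, 49, 410] [391.0, 167.1]
[271, 295, 31, 39, 200] [286.0, 314.4]
roller [0.3303 0.2833 0.    ] tape [ 0.3528 -0.2832  0.045 ] brass [ 0.5379 -0.2059  0.082 ]
tower [0.6892 0.0661 0.222 ]
```

>>> carry_out --rows '[[[-31.8,-21.9,-10],[0,0,-12.4],1],[[-31.8,-21.9,-10],[0,0,-12.4],1],[[-31.8,-21.9,-10],[0,0,-12.4],1],[[-31.8,-21.9,-10],[0,0,-12.4],1],[[-31.8,-21.9,-10],[0,0,-12.4],1],[[-31.8,-21.9,-10],[0,0,-12.4],1],[[-31.8,-21.9,-10],[0,0,-12.4],1],[[-31.8,-21.9,-10],[0,0,-12.4],1],[[-40.8,-57.9,-6],[0,0,-12.4],1],[[-40.8,-57.9,-6],[0,0,-12.4],1],[[-40.8,-57.9,-6],[0,0,-12.4],1],[[-40.8,-57.9,-6],[0,0,-12.4],1]]' --newtons 20

```text
clock: 1.3
tool_pos: [0.411, 0.0988, 0.317]
eef_rot: [0.035, 0.999, -0.0, -0.0]
contact_force: [1.9, -0.1, -0.4]
opening: 0.005
finger_force: 0.0
```

```bash
cat > st.py <<'E'
from plant import r
import numpy as np,sys
from scipy.spatial.transform import Rotation as R
np.set_printoptions(precision=4,suppress=True)
s=r.get_state();M=R.from_quat(s['eef_rot']);p=np.array(s['tool_pos'])
print('t',s['clock'],'p',p,'F',np.array(s['contact_force']),'q',np.array(s['q']),'open',s['opening'])
print('toolx',M.as_matrix()[:,0],'tooly',M.as_matrix()[:,1])
th=np.radians(-4);Rt=np.array([[np.cos(th),-np.sin(th),0],[np.sin(th),np.cos(th),0],[0,0,1]]);o=np.array([.631,-.0135,0])
print('tester frame mm',1000*Rt.T@(p-o),'tool axes in tester\n',Rt.T@M.as_matrix())
for a in sys.argv[1:]: # tester-frame mm target
    g=o+Rt@(np.array(eval(a))/1000);print(a,'world',g,'cm shift',100*M.inv().apply(g-p))
E
python3 st.py "[-250,-65,300]" "[-205,-65,45]" "[-129,-65,45]"
```

```text
t 1.3 p [0.411  0.0988 0.317 ] F [ 1.8567 -0.0955 -0.43  ] q [-0.1327  0.3211 -0.2888  2.02    0.1238  0.8169  1.0081] open 0.004630855323713982
toolx [-0.9975  0.0702  0.0001] tooly [ 0.0702  0.9975 -0.0002]
tester frame mm [-227.3248   96.6294  316.9776] tool axes in tester
 [[-1.      0.0004 -0.0001]
 [ 0.0004  1.     -0.0002]
 [ 0.0001 -0.0002 -1.    ]]
[-250,-65,300] world [ 0.3771 -0.0609  0.3   ] cm shift [  2.2609 -16.1635   1.701 ]
[-205,-65,45] world [ 0.422 -0.064  0.045] cm shift [ -2.2419 -16.1571  27.2005]
[-129,-65,45] world [ 0.4978 -0.0693  0.045 ] cm shift [ -9.8419 -16.1541  27.1996]
```

>>> carry_out --rows '[[[0,-16,0],[0,0,0],1],[[0,-16,0],[0,0,0],1],[[0,-16,0],[0,0,0],1],[[-1.3,-16,20],[0,0,0],1],[[-1.3,-16,20],[0,0,0],1],[[-1.3,-16,20],[0,0,0],1],[[-1.3,-16,20],[0,0,0],1],[[-1.3,-16,26],[0,0,0],1],[[-1.3,-16,26],[0,0,0],1],[[-1.3,-16,26],[0,0,0],1]]'

```text
clock: 2.3
tool_pos: [0.4135, -0.06, 0.0588]
eef_rot: [0.035, 0.999, -0.0, -0.005]
contact_force: [0.5, -0.4, -0.1]
opening: 0.007
finger_force: 0.0
```

```bash
python3 st.py "[-205,-65,45]" "[-129,-65,45]"
```

```text
t 2.3 p [ 0.4135 -0.06    0.0588] F [ 0.5004 -0.3626 -0.073 ] q [ 0.0601  0.8224 -0.0433  2.3015  0.8445  0.0433  0.6873] open 0.007473511809519013
toolx [-0.9975  0.0697  0.0106] tooly [ 0.0697  0.9976 -0.0011]
tester frame mm [-213.7155  -61.6002   58.7979] tool axes in tester
 [[-0.9999 -0.0001 -0.0106]
 [-0.0001  1.     -0.0011]
 [ 0.0106 -0.0011 -0.9999]]
[-205,-65,45] world [ 0.422 -0.064  0.045] cm shift [-0.8862 -0.3385  1.3708]
[-129,-65,45] world [ 0.4978 -0.0693  0.045 ] cm shift [-8.4857 -0.339   1.29  ]
```

>>> carry_out --rows '[[[-0.8,-0.4,0.7],[0,0,0],1],[[-1.2,-0.4,1.3],[0,0,0],1],[[-2.0,-0.4,1.3],[0,0,0],1],[[-2.8,-0.4,1.3],[0,0,0],1],[[-3.6,-0.4,1.3],[0,0,0],1],[[-4.4,-0.4,1.3],[0,0,0],1],[[-5.2,-0.4,1.3],[0,0,0],1],[[-6.0,-0.4,1.3],[0,0,0],1],[[-6.6,-0.4,1.3],[0,0,0],1],[[-7.2,-0.4,1.3],[0,0,0],1],[[-7.6,-0.4,1.3],[0,0,0],1],[[-7.6,-0.4,1.3],[0,0,0],1]]'

```text
clock: 3.5
tool_pos: [0.4916, -0.0697, 0.0483]
eef_rot: [0.035, 0.999, 0.0, -0.002]
contact_force: [-0.2, 0.8, 0.2]
opening: 0.002
finger_force: 0.0
```

```bash
python3 st.py "[-129,-65,45]"
```

```text
t 3.5 p [ 0.4916 -0.0697  0.0483] F [-0.2421  0.7549  0.2058] q [ 0.2235  0.873  -0.2884  2.0734  0.7984  0.3091  0.7603] open 0.002283050573408885
toolx [-0.9975  0.0707  0.0031] tooly [ 0.0707  0.9975 -0.0001]
tester frame mm [-135.1889  -65.8024   48.3086] tool axes in tester
 [[-1.      0.0009 -0.0031]
 [ 0.0009  1.     -0.0001]
 [ 0.0031 -0.0001 -1.    ]]
[-129,-65,45] world [ 0.4978 -0.0693  0.045 ] cm shift [-0.6198  0.0809  0.3289]
```

>>> carry_out --rows '[[[-0.3,0,0.2],[0,0,0],1],[[-0.6,0,0.2],[0,0,0],1],[[-0.8,0,0.2],[0,0,0],1],[[-0.9,0,0.2],[0,0,0],1]]'

```text
clock: 3.9
tool_pos: [0.4951, -0.0697, 0.046]
eef_rot: [0.035, 0.999, -0.001, -0.006]
contact_force: [-11.8, 2.8, 9.9]
opening: 0.008
finger_force: 5.5
```

```bash
python3 st.py "[-129,-65,45]"
python3 - <<'E'
from plant import r
import cv2
for n in("scene","top"):
    d=r.snapshot(n)['image']
    d=d[150:290,225:430] if n=='top' else d[210:410,220:460]
    cv2.imwrite(f'pics/{n}1.png',cv2.resize(d,None,fx=3,fy=3,interpolation=cv2.INTER_CUBIC)[:,:,::-1])
E
```

```text
t 3.9 p [ 0.4951 -0.0697  0.046 ] F [-11.7581   2.8331   9.9213] q [ 0.232   0.8822 -0.3056  2.054   0.7876  0.336   0.7741] open 0.00794524356938684
toolx [-0.9975  0.069   0.0124] tooly [ 0.069   0.9976 -0.0018]
tester frame mm [-131.6094  -65.5686   45.9884] tool axes in tester
 [[-0.9999 -0.0008 -0.0124]
 [-0.0007  1.     -0.0018]
 [ 0.0124 -0.0018 -0.9999]]
[-129,-65,45] world [ 0.4978 -0.0693  0.045 ] cm shift [-0.2622  0.0568  0.0955]
```

View pics/scene1.png

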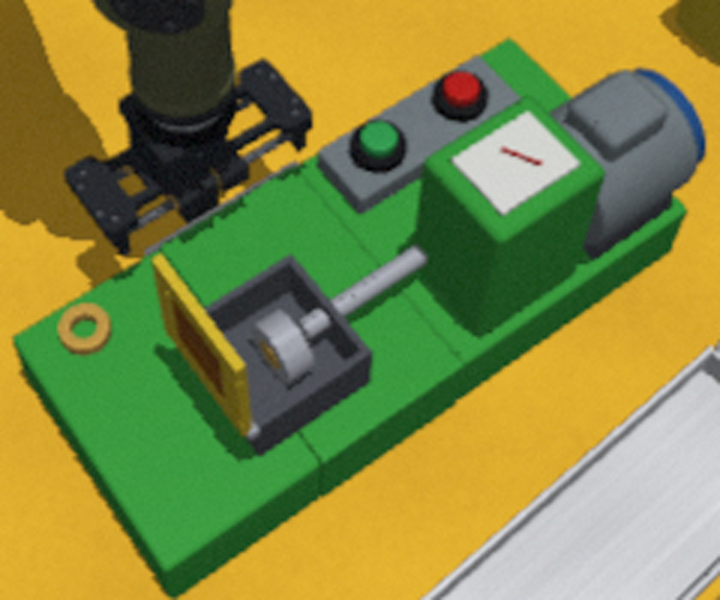

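The drawer front is now flush with the plinth: no gap is visible at crop (225,205), and the force rose to 12 N at the stop. The guard is untouched, with its free edge at (200,310). I'll retreat up, turn 90° and go right of the guard.

>>> carry_out --rows '[[[1.5,0,0],[0,0,0],1],[[1.5,0,-10],[0,0,0],1],[[1.5,0,-26],[0,0,0],1],[[1.5,0,-26],[0,0,-8],1],[[1.5,0,-26],[0,0,-16],1],[[0,-13,-26],[0,0,-24],1],[[0,-13,-26],[0,0,-32],1],[[0,-13,-26],[0,0,-40],1],[[-16,-15,-26],[0,0,-48],1],[[-16,-15,-26],[0,0,-56],1],[[-16,-15,-26],[0,0,-64],1],[[-16,-15,-26],[0,0,-72],1]]'

```text
clock: 5.2
tool_pos: [0.6537, -0.2318, 0.3042]
eef_rot: [-0.56, 0.828, 0.001, -0.0]
contact_force: [0.0, 0.1, 0.9]
opening: 0.002
finger_force: 0.0
```

```bash
python3 st.py "[30,-210,280]" "[30,-210,205]"
```

```text
t 5.2 p [ 0.6537 -0.2318  0.3042] F [0.0123 0.0826 0.8733] q [ 0.6853  0.8722 -0.9773  1.2178  0.699   1.3918  2.534 ] open 0.002458037135379016
toolx [-0.3722 -0.9282 -0.0011] tooly [-0.9281  0.3722  0.0025]
tester frame mm [  37.8405 -216.2289  304.2227] tool axes in tester
 [[-0.3066 -0.9519 -0.0021]
 [-0.9519  0.3065  0.0018]
 [-0.0011  0.0025 -1.    ]]
[30,-210,280] world [ 0.6463 -0.2251  0.28  ] cm shift [-0.35    0.9311  2.425 ]
[30,-210,205] world [ 0.6463 -0.2251  0.205 ] cm shift [-0.342   0.9121  9.925 ]
```

>>> carry_out --rows '[[[0,0,0],[0,0,8],1],[[0,0,0],[0,0,16],1],[[0,0,0],[0,0,24],1],[[0,0,0],[0,0,32],1],[[0,0,0],[0,0,40],1],[[0,0,0],[0,0,48],1],[[0,0,0],[0,0,56],1],[[0,0,0],[0,0,64],1],[[0,0,0],[0,0,72],1],[[0,0,0],[0,0,80],1],[[0,0,0],[0,0,88],1],[[0,0,0],[0,0,92],1]]'

```text
clock: 6.4
tool_pos: [0.6503, -0.2308, 0.3056]
eef_rot: [0.21, 0.978, -0.0, -0.002]
contact_force: [-0.7, -0.0, -0.1]
opening: 0.005
finger_force: 0.0
```

>>> carry_out --rows '[[[0,0,0],[0,0,8],1],[[0,0,0],[0,0,16],1],[[0,0,0],[0,0,24],1],[[0,0,0],[0,0,32],1],[[0,0,0],[0,0,40],1],[[0,0,0],[0,0,48],1],[[0,0,0],[0,0,56],1],[[0,0,0],[0,0,64],1],[[0,0,0],[0,0,70],1],[[0,0,0],[0,0,70],1]]'

```text
clock: 7.4
tool_pos: [0.6502, -0.2307, 0.3056]
eef_rot: [0.731, 0.682, -0.002, -0.001]
contact_force: [-0.0, -0.7, 0.0]
opening: 0.004
finger_force: 0.0
```

```bash
python3 st.py "[30,-190,280]" "[30,-190,205]"
```

```text
t 7.4 p [ 0.6502 -0.2307  0.3056] F [-0.0262 -0.6738  0.0276] q [ 0.4111  0.7343 -0.2916  1.2466  0.21    1.1935  0.0431] open 0.004025411763586884
toolx [ 0.0696  0.9976 -0.0008] tooly [ 0.9976 -0.0696 -0.0038]
tester frame mm [  34.3455 -215.2928  305.6239] tool axes in tester
 [[-0.0001  1.     -0.0038]
 [ 1.      0.0001 -0.0008]
 [-0.0008 -0.0038 -1.    ]]
[30,-190,280] world [ 0.6477 -0.2051  0.28  ] cm shift [ 2.5313 -0.4244  2.562 ]
[30,-190,205] world [ 0.6477 -0.2051  0.205 ] cm shift [ 2.5372 -0.3955 10.062 ]
```

>>> carry_out --rows '[[[2.5,-0.4,5],[0,0,0],1],[[2.5,-0.4,10],[0,0,0],1],[[2.5,-0.4,10.9],[0,0,0],1],[[3.6,-0.4,10.9],[0,0,0],1],[[4.8,-0.4,10.9],[0,0,0],1],[[6.1,-0.4,11],[0,0,0],1],[[7.4,-0.4,11.1],[0,0,0],1],[[8.6,-0.4,11.6],[0,0,0],1],[[9.8,-0.4,12.1],[0,0,0],1],[[10.7,-0.4,13],[0,0,0],1],[[11.7,-0.4,14],[0,0,0],1],[[11.7,-0.4,14],[0,0,0],1]]'

```text
clock: 8.6
tool_pos: [0.6523, -0.1111, 0.1634]
eef_rot: [0.73, 0.683, -0.002, -0.004]
contact_force: [1.4, 0.9, -0.8]
opening: 0.005
finger_force: 0.0
```

```bash
python3 st.py "[30,-89,149]" "[30,-84,130]"
python3 - <<'E'
from plant import r
import cv2
d=r.snapshot('scene')['image'][210:410,220:460]
cv2.imwrite(f'pics/scene2.png',cv2.resize(d,None,fx=3,fy=3,interpolation=cv2.INTER_CUBIC)[:,:,::-1])
E
```

```text
t 8.6 p [ 0.6523 -0.1111  0.1634] F [ 1.3901  0.8845 -0.7607] q [ 0.2329  0.8346 -0.2575  1.5024  0.2527  0.8457 -0.1805] open 0.004689932203262215
toolx [0.0672 0.9977 0.0015] tooly [ 0.9977 -0.0671 -0.0082]
tester frame mm [ 28.0649 -95.8346 163.4268] tool axes in tester
 [[-0.0026  1.     -0.0082]
 [ 1.      0.0026  0.0015]
 [ 0.0015 -0.0082 -1.    ]]
[30,-89,149] world [ 0.6547 -0.1044  0.149 ] cm shift [0.6808 0.2071 1.442 ]
[30,-84,130] world [ 0.6551 -0.0994  0.13  ] cm shift [1.178  0.224  3.3427]
```

View pics/scene2.png

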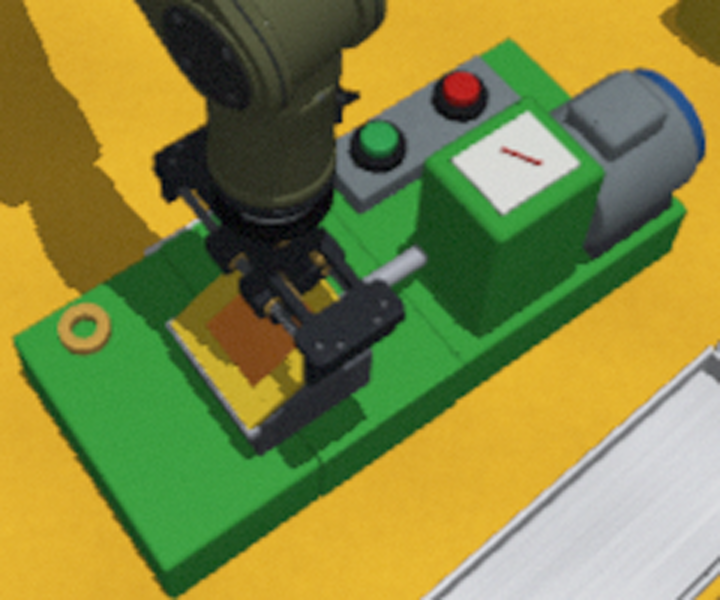

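The guard now leans over the cup (yellow face at crop (250,350)), still somewhat raised. I'll continue down.

>>> carry_out --rows '[[[0.4,0,0.8],[0,0,0],1],[[0.7,0,1.6],[0,0,0],1],[[1.0,0,2.4],[0,0,0],1],[[1.2,0,3.0],[0,0,0],1],[[1.2,0,3.5],[0,0,0],1],[[1.2,0,3.7],[0,0,0],1],[[1.2,0,3.7],[0,0,0],1]]'

```text
clock: 9.35
tool_pos: [0.6538, -0.1017, 0.1294]
eef_rot: [0.731, 0.682, -0.002, -0.002]
contact_force: [-2.7, 0.9, 7.8]
opening: 0.002
finger_force: 4.3
```

```bash
python3 st.py "[30,-84,127]"
```

```text
t 9.35 p [ 0.6538 -0.1017  0.1294] F [-2.683   0.8656  7.8045] q [ 0.2106  0.8753 -0.2427  1.5288  0.267   0.7751 -0.2108] open 0.002125226074454782
toolx [ 0.0701  0.9975 -0.0002] tooly [ 0.9975 -0.0701 -0.0048]
tester frame mm [ 28.9209 -86.3614 129.4435] tool axes in tester
 [[ 0.0004  1.     -0.0048]
 [ 1.     -0.0004 -0.0002]
 [-0.0002 -0.0048 -1.    ]]
[30,-84,127] world [ 0.6551 -0.0994  0.127 ] cm shift [0.2362 0.109  0.2438]
```

>>> carry_out --rows '[[[0,0,0.3],[0,0,0],1],[[0,0,0.3],[0,0,0],1],[[0,0,-5],[0,0,0],1],[[0,0,-10],[0,0,0],1],[[0,0,-14],[0,0,-8],1],[[0,0,-14],[0,0,-16],1],[[5,-4,-14],[0,0,-24],1],[[8,-6,-14],[0,0,-32],1],[[12,-8,-14],[0,0,-40],1],[[15.9,-9.7,-14],[0,0,-48],1],[[15.9,-9.7,-14],[0,0,-56],1],[[15.9,-9.7,-14],[0,0,-64],1]]'

```text
clock: 10.55
tool_pos: [0.5681, 0.065, 0.2688]
eef_rot: [0.254, 0.967, -0.001, -0.003]
contact_force: [0.2, -0.8, -0.6]
opening: 0.002
finger_force: 0.0
```

>>> carry_out --rows '[[[0,0,0],[0,0,-8],1],[[0,0,0],[0,0,-16],1],[[0,0,0],[0,0,-24],1],[[0,0,0],[0,0,-26],1],[[0,0,0],[0,0,-26],1]]'

```text
clock: 11.05
tool_pos: [0.5687, 0.063, 0.2684]
eef_rot: [0.036, 0.999, -0.0, -0.003]
contact_force: [-0.2, -0.3, -0.3]
opening: 0.003
finger_force: 0.0
```

```bash
python3 st.py "[-68,72.5,115]" "[-68,72.5,102]"
python3 - <<'E'
from plant import r
from h import *
import cv2
S=r.snapshot('scene');T=r.snapshot('top')
d=S['image'][190:410,200:460]
cv2.imwrite(f'pics/scene3.png',cv2.resize(d,None,fx=3,fy=2.7,interpolation=cv2.INTER_CUBIC)[:,:,::-1])
E
```

```text
t 11.05 p [0.5687 0.063  0.2684] F [-0.1502 -0.3337 -0.2594] q [ 0.2238  0.6632 -0.7243  1.6712  0.5011  1.0076  0.8264] open 0.003011544628706133
toolx [-0.9974  0.0724  0.0056] tooly [ 0.0724  0.9974 -0.0006]
tester frame mm [-67.4369  71.972  268.4233] tool axes in tester
 [[-1.      0.0027 -0.0056]
 [ 0.0027  1.     -0.0006]
 [ 0.0056 -0.0006 -1.    ]]
[-68,72.5,115] world [0.5682 0.0636 0.115 ] cm shift [-0.03    0.0625 15.3424]
[-68,72.5,102] world [0.5682 0.0636 0.102 ] cm shift [-0.0373  0.0634 16.6423]
```

View pics/scene3.png

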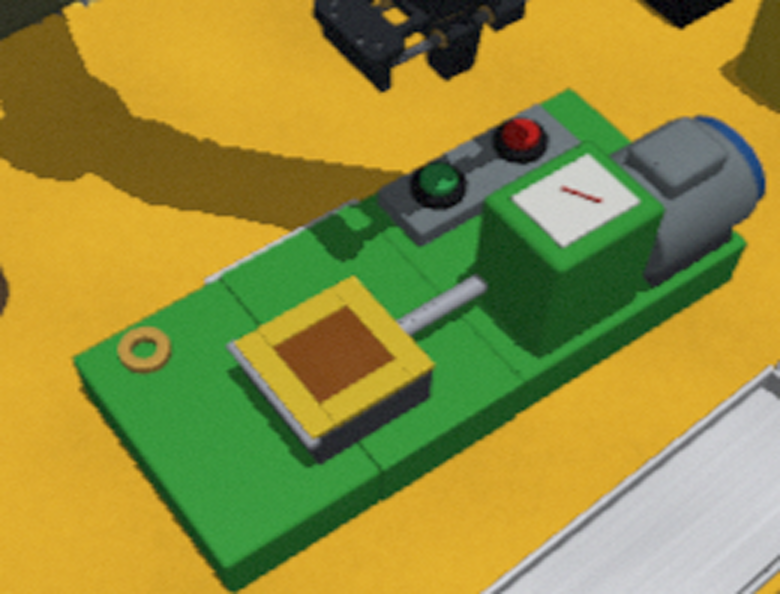

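The guard lies flat on the cup (crop (340,355)) and the drawer strip is flush along the plinth front (210..360,215..280). Now the green button.

>>> carry_out --rows '[[[0,0,5],[0,0,0],1],[[0,0,10],[0,0,0],1],[[0,0,14],[0,0,0],1],[[0,0,15],[0,0,0],1],[[0,0,15.4],[0,0,0],1],[[0,0,15.8],[0,0,0],1],[[0,0,16.2],[0,0,0],1],[[0,0,16.5],[0,0,0],1],[[0,0,16.5],[0,0,0],1]]'

```text
clock: 12.05
tool_pos: [0.5692, 0.0637, 0.1107]
eef_rot: [0.035, 0.999, -0.001, 0.0]
contact_force: [-12.2, -4.7, 41.3]
opening: 0.003
finger_force: 21.1
```

```bash
python3 st.py "[-68,72.5,102]"
```

```text
t 12.05 p [0.5692 0.0637 0.1107] F [-12.1709  -4.7476  41.3487] q [ 0.133   0.857  -0.5724  1.8199  0.712   0.682   0.6435] open 0.0030613818558189424
toolx [-0.9975  0.0708 -0.0009] tooly [ 0.0708  0.9975 -0.0025]
tester frame mm [-67.0548  72.6866 110.7097] tool axes in tester
 [[-1.      0.001   0.0009]
 [ 0.001   1.     -0.0025]
 [-0.0009 -0.0025 -1.    ]]
[-68,72.5,102] world [0.5682 0.0636 0.102 ] cm shift [ 0.0953 -0.0166  0.8709]
```

>>> carry_out --rows '[[[0,0,-0.5],[0,0,0],1],[[0,0,-0.5],[0,0,0],1]]'

```text
clock: 12.25
tool_pos: [0.5698, 0.0638, 0.1122]
eef_rot: [0.035, 0.999, 0.0, 0.0]
contact_force: [-1.5, 0.1, 4.5]
opening: 0.008
finger_force: 1.8
```

>>> carry_out --rows '[[[0,0,-0.3],[0,0,0],1],[[0,0,-0.3],[0,0,0],1]]'

```text
clock: 12.45
tool_pos: [0.5698, 0.0638, 0.1132]
eef_rot: [0.035, 0.999, 0.0, -0.001]
contact_force: [1.4, 0.4, 3.3]
opening: 0.006
finger_force: 1.5
```

>>> carry_out --rows '[[[0,0,-0.3],[0,0,0],1],[[0,0,-0.3],[0,0,0],1]]'

```text
clock: 12.65
tool_pos: [0.5694, 0.0637, 0.1153]
eef_rot: [0.035, 0.999, 0.0, -0.001]
contact_force: [1.2, 0.1, 2.2]
opening: 0.001
finger_force: 1.0
```

>>> carry_out --rows '[[[0,0,-0.3],[0,0,0],1],[[0,0,-0.3],[0,0,0],1]]'

```text
clock: 12.85
tool_pos: [0.5678, 0.0631, 0.1176]
eef_rot: [0.035, 0.999, -0.0, -0.003]
contact_force: [0.1, -0.3, -0.6]
opening: 0.005
finger_force: 0.0
```

The force ramp from about 4.5 N at z = 112 mm down to 0 at about 117 mm matches the full 6 mm travel, so the button was fully pressed and is now released. I'll retreat and check.

>>> carry_out --rows '[[[0,0,-5],[0,0,0],1],[[0,0,-10],[0,0,0],1],[[0,0,-15],[0,0,0],1],[[8,0,-18],[0,0,0],1],[[12,0,-18],[0,0,0],1],[[12,0,-18],[0,0,0],1],[[12,0,-18],[0,0,0],1],[[12,0,-18],[0,0,0],1]]'

```text
clock: 13.65
tool_pos: [0.4495, 0.0713, 0.2983]
eef_rot: [0.035, 0.999, -0.001, -0.002]
contact_force: [0.8, 0.1, -0.5]
opening: 0.003
finger_force: 0.0
```

```bash
python3 st.py
python3 - <<'E'
from plant import r
import cv2
d=r.snapshot('scene')['image'][190:410,200:460]
cv2.imwrite(f'pics/scene4.png',cv2.resize(d,None,fx=3,fy=2.7,interpolation=cv2.INTER_CUBIC)[:,:,::-1])
E
```

```text
t 13.65 p [0.4495 0.0713 0.2983] F [ 0.8082  0.0967 -0.5487] q [ 0.2744  0.4717 -0.7965  1.9509  0.4263  0.8993  0.7589] open 0.00308550834185979
toolx [-0.9975  0.0704  0.0047] tooly [ 0.0704  0.9975 -0.0014]
tester frame mm [-187.0176   71.8855  298.3055] tool axes in tester
 [[-1.      0.0006 -0.0047]
 [ 0.0006  1.     -0.0014]
 [ 0.0047 -0.0014 -1.    ]]
```

View pics/scene4.png

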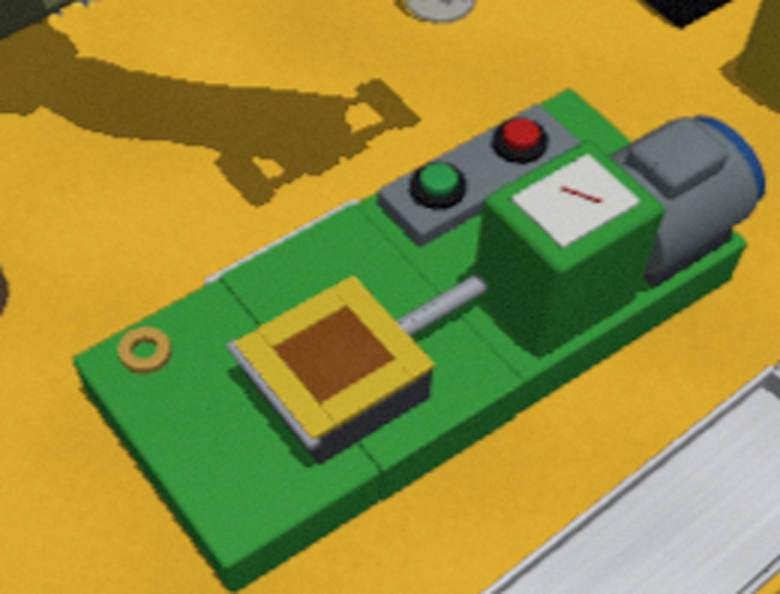

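The drawer is shut (strip at crop (280,240)), the guard is flat (340,355), both buttons are out (438,183 and 520,137), and nothing else has moved.

```bash
python3 -c "from plant import r;print(r.finish_job())"
```

```text
the job is handed in; nothing more can be done
None
```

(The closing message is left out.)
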